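# Open the touch-latch bitters cupboard

### The job

Two handleless touch-latch cupboards stand on the worktop; the bitters are in the wider one. With the fingers, lightly press its door inward near the edge away from the hinges until the catch lets go, let the door spring ajar, then push it wide open from behind with the fingers so that the bottles can be reached. Do not pinch or grip anything, leave the narrow cupboard shut, and leave the bottles and everything on the worktop where they stand.

Things in the scene. Friction and masses are not known exactly. Their poses are not given: they have to be found in the camera images.
- wide_cupboard: The wider wooden cupboard, fixed: 130 mm deep with its door, 190 mm wide, 195 mm high, no handle. Origin: centre of its underside, on the worktop. Own x points from door to back, y to the left seen from the front, z up; the door front is the plane x = -65 mm. Which cupboard stands on the left varies.
- wide_door (a joint): Angle (rad) of the wide cupboard's door, hinged at its left (+y) side: 0 shut and latched, positive swinging out to the robot, up to 1.75; it can be pushed in to -0.06. When the catch is freed and the finger draws back, a damped spring plunger sets it ajar at about 0.6 rad within about a second. Beyond that light hinge friction (0.05 N m) keeps it where it is left.
- wide_door_hinge (a point): Point on the wide door's vertical hinge axis: in its front face, at its left edge (two small brass knuckles show there), level with its top edge, 195 mm above the worktop. The door is a flat panel covering the whole front above a 22 mm toe gap, 190 mm wide, 173 mm high, 14 mm thick; 10 mm clear to the carcass behind it.
- wide_door_press (a point): Good place to press the wide door: on its outer face, 25 mm from the free (right) edge, 20 mm below its top edge. Moves with the door; press along the cupboard's +x. Pushed in about 5 mm here (-0.03 rad, about 2 N) the catch lets go; the door stops at 9 mm.
- narrow_cupboard: The narrower cupboard, fixed, same depth, height, material and catch, 120 mm wide; origin and axes likewise. It is to stay shut.
- narrow_door (a joint): Angle (rad) of the narrow cupboard's door (120 mm wide, hinged at its right, the -y side): 0 shut, positive outward.
- bitters_amber: Dosing bottle, 48 mm across, 142 mm high, upright inside the wide cupboard; origin at the centre of its base, 32 mm above the worktop.
- bitters_green: Dosing bottle, 43 mm across, 132 mm high, upright inside the wide cupboard; origin at the centre of its base, 32 mm above the worktop.
- corkscrew: Steel wing corkscrew, 41 x 64 x 166 mm, standing between the cupboards; origin at the centre of its base. Leave alone.
- jigger: Steel double jigger, 44 mm across, 88 mm high, standing in front of the gap between the cupboards; origin at the centre of its base. Leave alone.
- stopper: Steel wine stopper, 37 mm across, 73 mm high, standing nearer the robot; origin at the centre of its base. Leave alone.
- coaster: Slate coaster, 92 x 92 x 8 mm, at the right; origin at the centre of its underside. Leave alone.
- tumbler: Glass tumbler, 84 mm across, 106 mm high, on the coaster; origin at the centre of its base. Leave alone.
- pick_box: Small wooden box, 58 x 96 x 39 mm, at the right; origin at the centre of its underside. Leave alone.
- bottle_opener: Flat bottle opener, 45 x 154 x 11 mm, lying on the worktop at the left; origin at the centre of its underside. Leave alone.
- bar_spoon: Steel bar spoon, 24 x 256 x 10 mm, lying on the worktop at the right; origin at the centre of its underside. Leave alone.

How it is judged:
On the way, in this order (a step that is already met when the one before it is completed fails the run):
1. the wide door is pressed inward (value of joint wide_door below -0.015 rad), for 0.02 s.
2. the catch has let go and the wide door stands ajar (value of joint wide_door above 0.25 rad), for 0.1 s.
At the end, for the whole second after the job is handed in: The wide door stands at rest open by more than 1.05 rad (60 degrees), the narrow door is shut (under 0.05 rad), and the bottles and bystanders are within 20 mm of where they stood (value of joint wide_door above 1.05 rad and velocity of joint wide_door between -0.05 and 0.05 rad/s and value of joint narrow_door below 0.05 rad and distance of each of bitters_amber, bitters_green, corkscrew, jigger, stopper, coaster, tumbler, pick_box, bottle_opener, bar_spoon from where it was at the start of the episode below 0.02 m); the robot touches nothing.
It fails at once if the narrow cupboard's door is released or opened (value of joint narrow_door above 0.05 rad).
It fails at once if a door is pinched or hit hard (more than 40 N from the fingers) (contact force between the fingers and wide_cupboard above 40 N).
It fails at once if a bottle or a bystander is gripped (over 15 N from the fingers), lifted, carried or shifted more than 20 mm (contact force between the fingers and bitters_amber above 15 N or contact force between the fingers and bitters_green above 15 N or contact force between the fingers and corkscrew above 15 N or contact force between the fingers and jigger above 15 N or contact force between the fingers and stopper above 15 N or contact force between the fingers and coaster above 15 N or contact force between the fingers and tumbler above 15 N or contact force between the fingers and pick_box above 15 N or contact force between the fingers and bottle_opener above 15 N or contact force between the fingers and bar_spoon above 15 N or distance of any of bitters_amber, bitters_green, corkscrew, jigger, stopper, coaster, tumbler, pick_box, bottle_opener, bar_spoon from where it was at the start of the episode above 0.02 m).
It also fails if it takes over 56 s, if anything falls off the work surface, if the arm or the gripper's body presses on something with over 40 N, if the wrist force passes 120 N, or if a joint passes its speed limit or range.

### The arm

A 6-joint arm with a two-finger parallel gripper is mounted at the origin on a cart in front of the work surface, level with it; the furniture and walls round the work are solid. World frame = base frame: x ahead of the robot, y to its left, z up, the work surface at z = 0. Lengths are in m, angles in rad, forces in N, time in s.
With the tool pointing down it reaches from about 0.25 to 0.775 m from the base axis. Payload 8.9 kg.
Tool frame: the origin (TCP) lies at the very end of the fingers, on their centre line; the grasp point (between the pads) lies 19 mm behind it (robot.grasp_offset is the distance from the TCP to the grasp point, in m); z points along the fingers, y is the line along which they close (so a half turn about z gives the same grasp; the last joint's range is limited). The gripper opens to 85 mm and grips with 20 to 120 N. Pads are 22 mm wide; open, the fingers measure 114 mm over their backs; the gripper's body (76 mm by 85 mm) begins 54 mm behind the grasp point. The pads swing forward as they close: fully open they stand 13 mm farther back than shut.
Start: joints at [-1.401, 0.291, -0.153, 1.127, 0, 1.431], TCP at [0.16, -0.5, 0.231] pointing down, gripper open.
Joint ranges: [-2.52, 2.52], [-0.91, 1.74], [-1.3, 1.37], [-1.96, 2.02], [-1.52, 1.47], [-3.14, 3.14]. Speed limits (rad/s): [2.22, 2.22, 2.79, 3.14, 3.14, 3.14].

### API

Orientations are given as a unit quaternion [x, y, z, w].
In Python, from bench import robot gives the robot as it stands.
- The arm moves only by the tool carry_out, never from a script. Its argument "commands" is a list that holds one entry, the list of rows, each a list of 7 numbers: the shift along the world's x, y, z in mm, then the turn, a rotation vector about the world's x, y, z in rad, then the closure, from -1 (fully open) to 1 (shut). In form: [[[tx, ty, tz, ax, ay, az, jaw], ...]]. A call has 1 to 12 rows; each row shifts and turns the commanded pose from where the row before left it; what a row does not reach is not made up. A row lasts 1/12 s, in which the tool goes at most 41.7 mm and 7.16 degrees, less where a joint would pass 70% of its speed; a pose out of reach is approached as far as the arm can. A call is refused whole if a number of a shift passes 41.7 or a number of a turn 0.125, either way. A call with a gripper value outside its range is refused whole. The fingers move at their own pace and stop on an object; "squeeze" is the grip in N (left out, the last holds). Time passes only in rows, so rows that do not move let the fingers close. It gives the time, the measured TCP pose, the force, the opening and the grip force at its end, in the units of the state.
- robot.sense(): the state, without advancing time (a new reading comes with each control period).
- robot.snapshot(name): name is "scene" or "top"; returns a dict with "color" (384x512x3 uint8, blue, green, red), "camera_matrix" (3x3 intrinsics, pixels), "R" (3x3) and "t" (3): a world point X has camera coordinates R X + t. Camera axes: x right, y down, z forward; pixel columns grow to the right and rows downward; lengths in m; the calibration is good to about 2 mm. A picture is of the moment at which its call begins. There is no depth.
- robot.close_job(): hands the job in; it is judged then, once.
Trained networks look in a picture, given as the dict that the camera call returned (one of the last four; its "shot" number tells which), for a name from the list of things; names that differ only in an ending like _2 or _b are one class to them, and where a whole thing is asked for, a point or a joint stands for the part that bears it (a point fixed in the world has none). Each returns a list of dicts, best first, with "score" (0 to 1); they miss things now and then, are a little off and sometimes report something else, mostly with a low value. They report only what shows in the picture. A call takes as long as a camera call.
- robot.silhouettes(name, picture): "region" (384x512 bool, what is visible of it) and "box" ([left, top, right, bottom] in pixels, round what is visible of it).
- robot.pinpoint(name, picture): "location" ([row, column] in pixels: a listed point, or the origin of a listed thing).
The state is a dict: "t": time; "joints": joint angles; "joint_velocities": joint speeds; "tau": joint torques, N m; "tool_pos": TCP position; "eef_rot": TCP orientation; "wrist_force": force on the tool from outside, world axes, zero at the start; "wrist_torque": the same for the moment, N m; "gripper_width": finger opening in m; "gripper_force": force on a finger pad.
Only numpy, scipy, OpenCV 4.12 (cv2) and the standard library are available. Lean on these libraries where they do the work, as an engineer would, in place of code of your own. Each camera call takes 0.05 s, during which the arm holds its last target. There are 200 camera calls.

## Working session

There is one attempt and no reset: what is moved stays moved. The work goes in short steps, Python scripts to look and compute and a tool call to move; the robot and the scene stay as the last step left them, time stands still between calls to the robot, and variables do not carry over. Pictures are saved under pics/ and viewed, at most 10 in all, crops included, and the job is handed in when it is done.

Besides the shell and the picture viewer there is one more tool, called after ">>>" by a JSON object that holds its "fn" and its "kwargs". carry_out: Moves the arm, as the interface text tells. Its arguments: {"type":"object","properties":{"commands":{"type":"array"},"squeeze":{"type":"number"}},"required":["commands"]}

```bash
mkdir -p pics; cat > h.py <<'E'
from bench import robot
import numpy as np, cv2
def ray(p,rc):
    K,R,t=map(np.array,(p["camera_matrix"],p["R"],p["t"]))
    d=R.T@np.linalg.inv(K)@[rc[1],rc[0],1]; return -R.T@t,d
def atz(p,rc,z):
    c,d=ray(p,rc); return c+d*(z-c[2])/d[2]
def proj(p,X):
    q=np.array(p["R"])@X+np.array(p["t"]); q=np.array(p["camera_matrix"])@q; return q[1]/q[2],q[0]/q[2]
E
python3 - <<'E'
from h import *
P={n:robot.snapshot(n) for n in("scene","top")}
for n,p in P.items():
    cv2.imwrite(f"pics/{n}0.png",p["color"])
    for th,z in [("wide_cupboard",0),("wide_door_hinge",.195),("wide_door_press",.175),("narrow_cupboard",0),("corkscrew",0),("jigger",0),("stopper",0),("tumbler",.008),("pick_box",0),("coaster",0),("bottle_opener",0),("bar_spoon",0)]:
        r=robot.pinpoint(th,p)
        if r: print(n,th,round(r[0]["score"],2),np.round(r[0]["location"]),np.round(atz(p,r[0]["location"],z),3))
print(robot.sense())
E
```

```text
scene wide_cupboard 0.8 [208. 291.] [ 0.6   -0.219  0.   ]
scene wide_door_hinge 0.97 [175. 261.] [ 0.531 -0.115  0.195]
scene wide_door_press 0.66 [188. 308.] [ 0.544 -0.291  0.175]
scene corkscrew 0.51 [196. 247.] [ 0.608 -0.026  0.   ]
scene jigger 0.61 [217. 237.] [ 0.476 -0.033  0.   ]
scene stopper 0.67 [238. 222.] [ 0.354 -0.024  0.   ]
scene tumbler 0.59 [257. 364.] [ 0.441 -0.536  0.008]
scene coaster 0.45 [258. 362.] [ 0.439 -0.534  0.   ]
scene bar_spoon 0.42 [250. 281.] [ 0.374 -0.25   0.   ]
top wide_cupboard 0.96 [176. 279.] [ 0.58  -0.227  0.   ]
top wide_door_hinge 0.68 [178. 257.] [ 0.527 -0.127  0.195]
top wide_door_press 0.93 [171. 298.] [ 0.535 -0.285  0.175]
top narrow_cupboard 0.88 [198. 170.] [0.56  0.241 0.   ]
top jigger 0.62 [208. 242.] [ 0.467 -0.051  0.   ]
top stopper 0.62 [194. 357.] [ 0.449 -0.537  0.   ]
top tumbler 0.83 [194. 355.] [ 0.451 -0.53   0.008]
top pick_box 0.64 [177. 342.] [ 0.536 -0.492  0.   ]
top coaster 0.44 [195. 358.] [ 0.445 -0.543  0.   ]
top bottle_opener 0.88 [245. 191.] [0.35  0.177 0.   ]
{'t': 1.3, 'joints': array([-1.40134537e+00,  2.90703948e-01, -1.53389595e-01,  1.12669437e+00,
       -2.58919652e-05,  1.43152161e+00]), 'joint_velocities': array([ 0.00030293, -0.00060278, -0.0007366 ,  0.00023211, -0.00210957,
       -0.00054747]), 'tau': array([-9.66269249e-05, -5.37019408e+01,  3.31647599e+01,  1.88419792e-03,
       -1.41130758e-04,  5.32371843e-06]), 'tool_pos': array([ 0.15952768, -0.50018169,  0.23130694]), 'eef_rot': array([ 9.88109695e-01,  1.53750543e-01, -1.28810602e-05,  4.40021954e-06]), 'wrist_force': array([0.3324364 , 0.15926048, 0.73309283]), 'wrist_torque': array([0.02547962, 0.00969272, 0.04524766]), 'gripper_force': 0.0, 'gripper_width': 0.08535811054774872}
```

```bash
python3 - <<'E'
import cv2,numpy as np
a=cv2.imread("pics/scene0.png")[110:330,130:450];b=cv2.imread("pics/top0.png")[110:330,130:450]
cv2.imwrite("pics/a.png",cv2.resize(a,None,fx=2.5,fy=2.5,interpolation=2));cv2.imwrite("pics/b.png",cv2.resize(b,None,fx=2.5,fy=2.5,interpolation=2))
E
```

```text
(no output)
```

View pics/a.png

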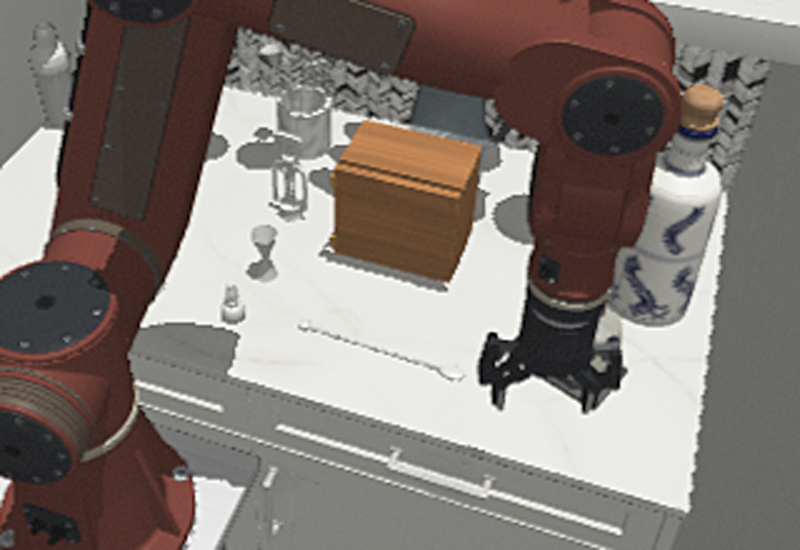

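View pics/b.png

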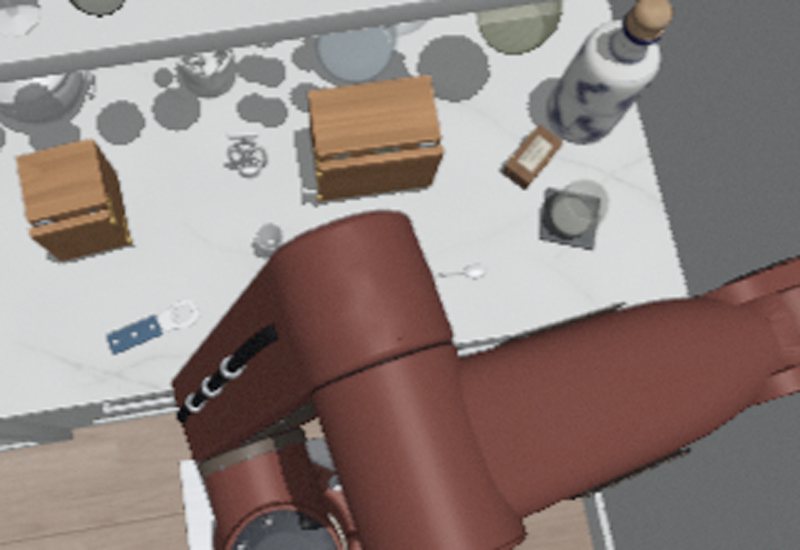

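The wide cupboard is the one on the right; both views show its door front and top unobstructed (scene crop around (405,200), top crop around (375,140)). Next I'll fit its box to the silhouettes.

```bash
python3 - <<'E'
from h import *
from scipy.optimize import minimize
P=[robot.snapshot(n) for n in("scene","top")]
M=[robot.silhouettes("wide_cupboard",p)[0]["region"] for p in P]
for m,p in zip(M,P): print(m.sum(),[r["score"] for r in robot.silhouettes("wide_cupboard",p)])
B=np.array([[x,y,z] for x in(-.065,.065) for y in(-.095,.095) for z in(0,.195)])
def iou(q,Ps,Ms):
    c,s=np.cos(q[2]),np.sin(q[2]);X=B@np.array([[c,s,0],[-s,c,0],[0,0,1]])+[q[0],q[1],0];t=0
    for p,m in zip(Ps,Ms):
        u=np.array([proj(p,x)[::-1] for x in X])
        im=np.zeros((384*4,512*4),np.uint8);cv2.fillConvexPoly(im,cv2.convexHull(np.round(u*4+1.5).astype(np.int32)),1)
        g=cv2.resize(im.astype(np.float32),(512,384),interpolation=cv2.INTER_AREA)
        t+=np.abs(g-m).sum()/m.sum()
    return t
for Ps,Ms in((P,M),(P[:1],M[:1]),(P[1:],M[1:])):
    r=min((minimize(iou,[.595,-.22,y],args=(Ps,Ms),method="Nelder-Mead",options=dict(initial_simplex=[[.595,-.22,y],[.615,-.22,y],[.595,-.2,y],[.595,-.22,y+.1]])) for y in(-.1,.06,.2)),key=lambda r:r.fun)
    q=r.x;c,s=np.cos(q[2]),np.sin(q[2])
    f=lambda x,y:np.round([q[0]+c*x-s*y,q[1]+s*x+c*y],3)
    print(np.round(q,3),round(r.fun,3),"hinge",f(-.065,.095),"press",f(-.065,-.07))
E
```

```text
2945 [0.87]
2228 [0.63, 0.52]
[ 0.591 -0.22  -0.019] 0.175 hinge [ 0.528 -0.123] press [ 0.524 -0.288]
[ 0.61  -0.214 -0.056] 0.11 hinge [ 0.55  -0.116] press [ 0.541 -0.281]
[ 0.593 -0.221 -0.045] 0.058 hinge [ 0.532 -0.123] press [ 0.525 -0.288]
```

>>> {"fn": "carry_out", "kwargs": {"commands": [[[25,20,0,0,0,-0.05,1],[25,20,0,0,0,-0.05,1],[25,20,0,0,0,-0.05,1],[25,20,0,0,0,-0.05,1],[25,20,0,0,0,-0.05,1],[25,20,0,0,0,-0.05,1],[25,20,0,0,0,0,1],[25,20,0,0,0,0,1],[25,20,0,0,0,0,1],[25,20,0,0,0,0,1],[25,15,0,0,0,0,1],[20,0,0,0,0,0,1]]]}}

```text
t: 2.6
tool_pos: [0.4561, -0.2823, 0.2316]
eef_rot: [1.0, 0.006, 0.0, -0.0]
wrist_force: [0.5, -0.3, 0.5]
gripper_width: 0.0
gripper_force: 0.0
```

>>> {"fn": "carry_out", "kwargs": {"commands": [[[10,0,-30,0,0,0,1],[0,0,-35,0,0,0,1],[0,0,0,0,0,0,1],[0,0,0,0,0,0,1]]]}}

```text
t: 2.93
tool_pos: [0.4634, -0.2842, 0.1654]
eef_rot: [1.0, 0.004, -0.002, -0.001]
wrist_force: [0.4, -0.6, 0.6]
gripper_width: -0.0001
gripper_force: 0.0
```

```bash
python3 - <<'E'
from h import *
s=robot.sense();print(s["tool_pos"],s["eef_rot"],s["wrist_force"])
a=[]
for n in("scene","top"):
    p=robot.snapshot(n);r,c=map(int,proj(p,s["tool_pos"]));print(n,r,c)
    for th,z in [("wide_door_hinge",.195),("wide_door_press",.175)]:
        q=robot.pinpoint(th,p)
        if q: print(n,th,round(q[0]["score"],2),np.round(atz(p,q[0]["location"],z),3))
    r=min(max(r,100),284);c=min(max(c,100),412)
    a.append(cv2.resize(p["color"][r-100:r+100,c-100:c+100],None,fx=2,fy=2,interpolation=2))
cv2.imwrite("pics/c.png",np.hstack(a))
E
```

```text
[ 0.46338395 -0.28415008  0.1654144 ] [ 0.99998783  0.0044951  -0.00158093 -0.00127807] [ 0.37320946 -0.55747435  0.56860236]
scene 203 299
scene wide_door_hinge 0.91 [ 0.532 -0.13   0.195]
scene wide_door_press 0.62 [ 0.517 -0.283  0.175]
top 189 301
top wide_door_hinge 0.53 [ 0.529 -0.123  0.195]
```

View pics/c.png

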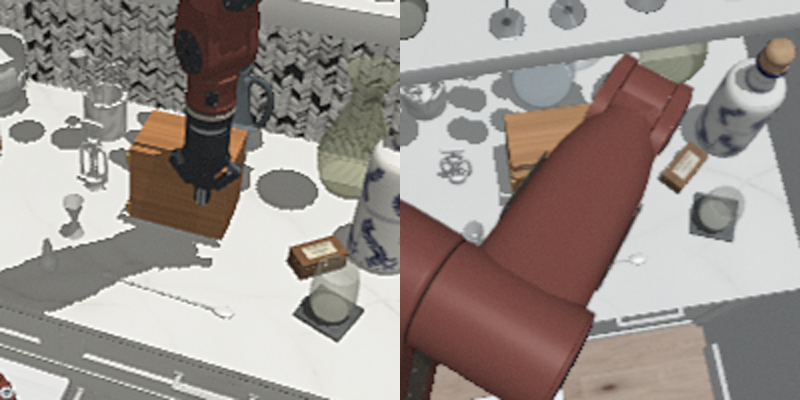

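The closed fingers hang just in front of the door's right half (left crop near (203,195)). Now approaching in small steps until contact.

>>> {"fn": "carry_out", "kwargs": {"commands": [[[12,0,0,0,0,0,1],[8,0,0,0,0,0,1],[5,0,0,0,0,0,1],[3,0,0,0,0,0,1],[3,0,0,0,0,0,1],[0,0,0,0,0,0,1]]]}}

```text
t: 3.73
tool_pos: [0.4959, -0.2852, 0.1663]
eef_rot: [1.0, 0.005, 0.0, 0.0]
wrist_force: [0.0, -0.4, -0.1]
gripper_width: 0.0
gripper_force: 0.0
```

>>> {"fn": "carry_out", "kwargs": {"commands": [[[3,0,0,0,0,0,1],[0,0,0,0,0,0,1],[0,0,0,0,0,0,1]]]}}

```text
t: 3.98
tool_pos: [0.4985, -0.2851, 0.1662]
eef_rot: [1.0, 0.004, -0.0, -0.0]
wrist_force: [0.0, -0.0, 0.1]
gripper_width: -0.0
gripper_force: 0.0
```

>>> {"fn": "carry_out", "kwargs": {"commands": [[[3,0,0,0,0,0,1],[0,0,0,0,0,0,1],[0,0,0,0,0,0,1]]]}}

```text
t: 4.23
tool_pos: [0.5016, -0.2852, 0.1663]
eef_rot: [1.0, 0.004, -0.0, -0.0]
wrist_force: [-1.2, 0.2, 0.2]
gripper_width: 0.0001
gripper_force: 0.0
```

>>> {"fn": "carry_out", "kwargs": {"commands": [[[3,0,0,0,0,0,1],[0,0,0,0,0,0,1],[0,0,0,0,0,0,1]]]}}

```text
t: 4.48
tool_pos: [0.5047, -0.2852, 0.1663]
eef_rot: [1.0, 0.004, 0.0, 0.0]
wrist_force: [-0.4, -0.7, 0.5]
gripper_width: 0.0001
gripper_force: 0.0
```

>>> {"fn": "carry_out", "kwargs": {"commands": [[[3,0,0,0,0,0,1],[0,0,0,0,0,0,1],[0,0,0,0,0,0,1]]]}}

```text
t: 4.73
tool_pos: [0.5077, -0.2852, 0.1663]
eef_rot: [1.0, 0.004, 0.0, -0.0]
wrist_force: [-0.2, 0.9, -0.5]
gripper_width: -0.0001
gripper_force: 0.0
```

>>> {"fn": "carry_out", "kwargs": {"commands": [[[3,0,0,0,0,0,1],[0,0,0,0,0,0,1],[0,0,0,0,0,0,1]]]}}

```text
t: 4.98
tool_pos: [0.5107, -0.2852, 0.1663]
eef_rot: [1.0, 0.004, -0.0, 0.0]
wrist_force: [0.2, 0.7, -0.2]
gripper_width: -0.0002
gripper_force: 0.0
```

>>> {"fn": "carry_out", "kwargs": {"commands": [[[2,0,0,0,0,0,1],[0,0,0,0,0,0,1],[0,0,0,0,0,0,1]]]}}

```text
t: 5.23
tool_pos: [0.5124, -0.2852, 0.1663]
eef_rot: [1.0, 0.004, -0.0, -0.0]
wrist_force: [-1.5, -0.3, -0.1]
gripper_width: 0.0
gripper_force: 0.7
```

>>> {"fn": "carry_out", "kwargs": {"commands": [[[2,0,0,0,0,0,1],[0,0,0,0,0,0,1],[0,0,0,0,0,0,1]]]}}

```text
t: 5.48
tool_pos: [0.5146, -0.2852, 0.1663]
eef_rot: [1.0, 0.004, -0.0, -0.0]
wrist_force: [-1.8, 0.7, -0.3]
gripper_width: 0.0
gripper_force: 0.8
```

>>> {"fn": "carry_out", "kwargs": {"commands": [[[2,0,0,0,0,0,1],[0,0,0,0,0,0,1],[0,0,0,0,0,0,1]]]}}

```text
t: 5.73
tool_pos: [0.5167, -0.2851, 0.1663]
eef_rot: [1.0, 0.004, 0.0, -0.0]
wrist_force: [-0.9, -0.3, 0.0]
gripper_width: -0.0
gripper_force: 0.8
```

Contact came at x≈0.511. I'll press a little more, then draw back.

>>> {"fn": "carry_out", "kwargs": {"commands": [[[1.5,0,0,0,0,0,1],[0,0,0,0,0,0,1],[0,0,0,0,0,0,1]]]}}

```text
t: 5.98
tool_pos: [0.5181, -0.2851, 0.1662]
eef_rot: [1.0, 0.004, 0.0, -0.0]
wrist_force: [-1.5, 0.4, 0.5]
gripper_width: -0.0001
gripper_force: 0.9
```

>>> {"fn": "carry_out", "kwargs": {"commands": [[[-20,0,0,0,0,0,1],[-40,0,0,0,0,0,1],[-40,0,0,0,0,0,1],[-30,0,20,0,0,0,1],[0,0,40,0,0,0,1],[0,0,20,0,0,0,1],[0,-30,0,0,0,0,1],[0,-30,0,0,0,0,1],[0,-30,0,0,0,0,1],[0,0,0,0,0,0,1]]]}}

```text
t: 6.82
tool_pos: [0.3885, -0.3799, 0.2464]
eef_rot: [1.0, 0.003, 0.001, 0.002]
wrist_force: [-0.9, 1.4, -0.9]
gripper_width: 0.0002
gripper_force: 0.0
```

```bash
python3 - <<'E'
from h import *
s=robot.sense();print(s["t"],s["tool_pos"])
a=[]
for n in("scene","top"):
    p=robot.snapshot(n)
    for th,z in [("wide_door_hinge",.195),("wide_door_press",.175)]:
        q=robot.pinpoint(th,p)
        if q: print(n,th,round(q[0]["score"],2),np.round(atz(p,q[0]["location"],z),3))
    r,c=map(int,proj(p,np.array([.5,-.22,.1])))
    a.append(cv2.resize(p["color"][r-80:r+80,c-80:c+80],None,fx=2.5,fy=2.5,interpolation=2))
cv2.imwrite("pics/d.png",np.hstack(a))
E
```

```text
6.8167 [ 0.38847772 -0.37994972  0.24640265]
scene wide_door_hinge 0.83 [ 0.528 -0.125  0.195]
scene wide_door_press 0.84 [ 0.447 -0.253  0.175]
top wide_door_hinge 0.59 [ 0.528 -0.129  0.195]
top wide_door_press 0.56 [ 0.433 -0.258  0.175]
```

View pics/d.png

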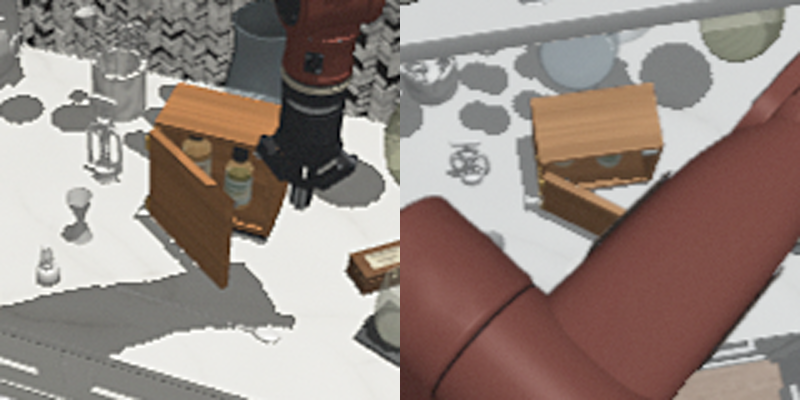

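The door stands ajar at about 0.6 rad: free edge at left-crop (222,285), bottles visible behind. Now I'll bring the fingers behind the free edge and push.

>>> {"fn": "carry_out", "kwargs": {"commands": [[[25,10,0,0,0,0,1],[25,20,0,0,0,0,1],[23,25,0,0,0,0,1],[20,30,0,0,0,0,1],[0,0,0,0,0,0,1],[0,0,-25,0,0,0,1],[0,0,-30,0,0,0,1],[0,0,-25,0,0,0,1],[0,0,0,0,0,0,1]]]}}

```text
t: 7.87
tool_pos: [0.4787, -0.2876, 0.1622]
eef_rot: [1.0, 0.005, -0.003, -0.002]
wrist_force: [-0.9, 0.1, -0.6]
gripper_width: 0.0001
gripper_force: 0.0
```

>>> {"fn": "carry_out", "kwargs": {"commands": [[[-6,6,0,0,0,0,1],[-6,6,0,0,0,0,1],[-7,7,0,0,0,0,1],[-8,7,0,0,0,0,1],[-8,7,0,0,0,0,1],[0,0,0,0,0,0,1]]]}}

```text
t: 8.37
tool_pos: [0.4452, -0.2561, 0.1683]
eef_rot: [1.0, 0.005, 0.001, 0.0]
wrist_force: [0.6, 0.3, 0.5]
gripper_width: 0.0004
gripper_force: 0.0
```

>>> {"fn": "carry_out", "kwargs": {"commands": [[[-8,6,0,0,0,0,1],[-8,6,0,0,0,0,1],[-8,6,0,0,0,0,1],[-7,6,0,0,0,0,1],[-6,8,0,0,0,0,1],[-5,8,0,0,0,0,1],[-5,8,0,0,0,0,1],[-5,8,0,0,0,0,1],[-4,8,0,0,0,0,1],[-1,5,0,0,0,0,1],[0,0,0,0,0,0,1]]]}}

```text
t: 9.28
tool_pos: [0.3887, -0.187, 0.1663]
eef_rot: [1.0, 0.005, -0.0, -0.0]
wrist_force: [0.7, 0.1, 0.5]
gripper_width: -0.0001
gripper_force: 0.0
```

```bash
python3 - <<'E'
from h import *
a=[]
for n in("scene","top"):
    p=robot.snapshot(n)
    for th,z in [("wide_door_hinge",.195),("wide_door_press",.175)]:
        q=robot.pinpoint(th,p)
        if q: print(n,th,round(q[0]["score"],2),np.round(atz(p,q[0]["location"],z),3))
    r,c=map(int,proj(p,np.array([.5,-.22,.1])))
    a.append(cv2.resize(p["color"][r-80:r+80,c-80:c+80],None,fx=2.5,fy=2.5,interpolation=2))
cv2.imwrite("pics/e.png",np.hstack(a))
E
```

```text
scene wide_door_press 0.83 [ 0.383 -0.152  0.175]
top wide_door_hinge 0.45 [ 0.533 -0.123  0.195]
```

View pics/e.png

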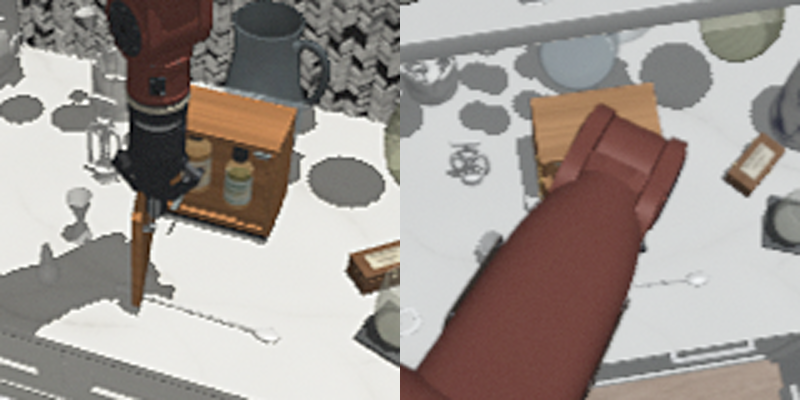

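The door is now open to about 1.4 rad, seen nearly edge-on at left-crop (142,260), with both bottles upright. Next I'll back off and rise clear.

>>> {"fn": "carry_out", "kwargs": {"commands": [[[0,-15,0,0,0,0,1],[0,-25,0,0,0,0,1],[0,-20,15,0,0,0,1],[0,0,40,0,0,0,1],[0,-20,30,0,0,0,1],[0,-40,0,0,0,0,1],[-10,-40,0,0,0,0,1],[-10,-30,0,0,0,0,1],[0,0,0,0,0,0,1],[0,0,0,0,0,0,1],[0,0,0,0,0,0,1]]]}}

```text
t: 10.5
tool_pos: [0.3689, -0.3779, 0.2509]
eef_rot: [1.0, 0.004, -0.0, -0.001]
wrist_force: [-0.1, 1.0, 0.1]
gripper_width: 0.0002
gripper_force: 0.0
```

```bash
python3 - <<'E'
from h import *
p=robot.snapshot("scene")
for th,z in [("wide_door_hinge",.195),("wide_door_press",.175),("jigger",0),("stopper",0),("corkscrew",0)]:
    q=robot.pinpoint(th,p)
    if q: print(th,round(q[0]["score"],2),np.round(atz(p,q[0]["location"],z),3))
cv2.imwrite("pics/f.png",cv2.resize(p["color"][110:330,130:450],None,fx=2.5,fy=2.5,interpolation=2))
E
```

```text
wide_door_hinge 0.62 [ 0.524 -0.134  0.195]
wide_door_press 0.85 [ 0.382 -0.144  0.175]
jigger 0.66 [ 0.745 -0.055  0.   ]
stopper 0.61 [ 0.352 -0.029  0.   ]
corkscrew 0.78 [ 0.625 -0.025  0.   ]
```

View pics/f.png

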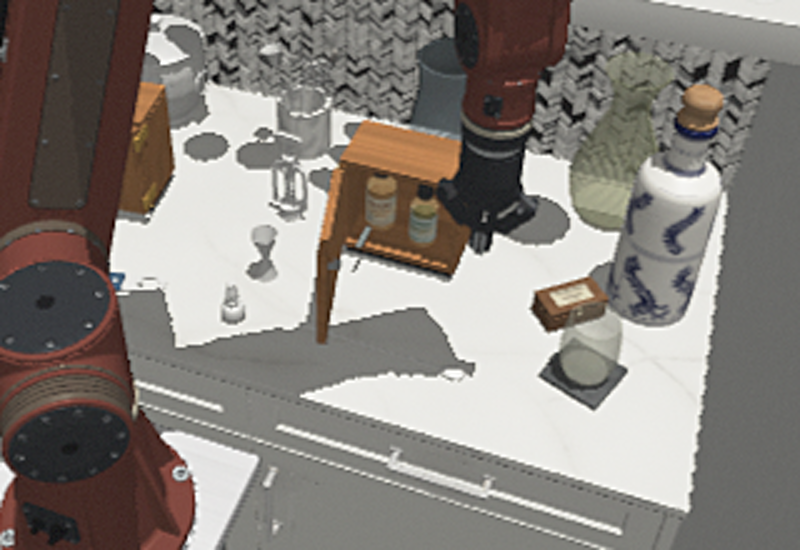

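The door stands wide open at about 1.4 rad (crop (328,250)). The jigger (263,250), stopper (232,303), corkscrew (290,185) and bottles are where they were, and the arm is clear.

```bash
python3 -c "
from bench import robot
print(robot.close_job())"
```

```text
the job is handed in; nothing more can be done
None
```

The job is handed in, though no verdict came back: the wide door was pressed, sprang ajar and was pushed open to about 1.4 rad by camera estimate; the bottles and the nearby bystanders stood in place in the last picture, and the arm was clear. The narrow cupboard was never approached.

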